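Bolt the lid of the instrument transport chest

ROBOT

A 7-joint arm with a two-finger parallel gripper is mounted at the origin on the work surface. World frame = base frame: x ahead of the robot, y to its left, z up, the work surface at z = 0. Lengths are in mm, angles in rad, forces in N, time in s.
With the tool pointing down it reaches from about 400 to 925 mm from the base axis. Payload 4.1 kg.
Tool frame: the origin (TCP) lies midway between the tips of the shut fingers; the grasp point (between the pads) lies env.grip_depth behind it (env.grip_depth is the distance from the TCP to the grasp point, in mm); z points along the fingers, x is the direction in which the jaws open and shut, and the axes are right-handed (so a half turn about z gives the same grasp; the last joint's range is limited). The gripper opens to 85 mm and grips with 20 to 120 N. Pads are 22 mm wide; open, the fingers measure 114 mm over their backs; the gripper's body (76 mm by 85 mm) begins 54 mm behind the grasp point. The pads swing forward as they close: fully open they stand 13 mm farther back than shut.
Start: joints at [-1.208, 0.398, 0.045, 1.537, -0.019, 1.207, -0.051], TCP at [289.6, 581.958, 231.347] pointing down, gripper open.
Joint ranges: [-2.82, 2.82], [-0.49, 2.23], [-1.37, 1.46], [0, 2.46], [-1.36, 4.5], [0.23, 2], [-2.94, 2.94]. Speed limits (rad/s): [2.57, 2.57, 3.14, 3.14, 3.14, 3.14, 3.14].

INTERFACE

Orientations are given as a unit quaternion [w, x, y, z].
In Python, from cell import env gives the robot as it stands.
- The arm moves only by the tool send_rows, never from a script. Its argument "plan" is a list of rows, each a list of 4 numbers: the shift along the tool's x, y, z in mm, then the turn about the tool's z in degrees. In form: [[tx, ty, tz, roll], ...]. A call has 1 to 20 rows; each row is the pose to reach, as a shift and turn from the pose commanded when the call began, along the tool's axes at that moment; what a row does not reach only later rows make up. A row lasts 1/8 s, in which the tool goes at most 62.5 mm and 10.7 degrees, less where a joint would pass 70% of its speed; a pose out of reach is approached as far as the arm can. A call with a gripper value outside its range is refused whole. "jaw" is the closure, from -1 (fully open) to 1 (shut), set as the call begins (left out, the last holds). The fingers move at their own pace and stop on an object; "force" is the grip in N (left out, the last holds). Time passes only in rows, so rows that repeat a pose let the fingers close. It gives the time, the measured TCP pose, the force and the opening at its end, in the units of the state.
- env.get_obs(): the state, without advancing time (a new reading comes with each control period).
- env.grab_frame(name): name is "side" or "top" or "wrist"; returns the picture (420x560x3 uint8, red, green, blue); there is no depth.
- env.calibration(name): a dict with "fov_y" (degrees; the focal length in pixels is half the picture's height over the tangent of half this angle, whatever the lens; pixels are square), "cx", "cy" (the principal point, pixels), "dist" ([k1, k2, p1, p2, k3] as OpenCV has them; the pictures are not rectified), "origin" and "rotation" of the camera in the world; the wrist camera has in their place "T_tool_cam" (4x4, takes a point from camera to tool coordinates, whose origin is the TCP and whose axes are the tool frame's). Camera axes: x right, y up, looking along -z (the intrinsics and any distortion apply to the point x, -y, -z); pixel columns grow to the right and rows downward; lengths in mm; the calibration is good to about 2 mm. A picture is of the moment at which its call begins: read the wrist's pose just before it. calibration takes no time and is no camera call.
- env.close_job(): hands the job in, once; it reports no verdict.
The state is a dict: "time_s": time; "joints": joint angles; "qd": joint speeds; "tau": joint torques, N m; "eef_pos": TCP position; "tcp_rot": TCP orientation; "ft_force": force on the tool from outside, world axes, zero at the start; "wrist_torque": the same for the moment, N m; "finger_gap": finger opening in mm.
Only numpy, scipy, OpenCV 4.12 (cv2) and the standard library are available. Lean on these libraries where they do the work, as an engineer would, in place of code of your own. Each camera call takes 0.05 s, during which the arm holds its last target.

TASK

The white chest of used instruments is ready to leave for sterile services: bolt its lid. Push the bolt's upright handle along its slot until the bolt is fully home in the keeper on the front ledge, then push the handle over sideways into the notch until it lies right down flat. Just push gently with the fingers, without gripping or forcing it; keep the lid shut and leave the spray bottle, the dish and the carton where they stand.

Things in the scene. Friction and masses are not known exactly. Their poses are not given: they have to be found in the camera images.
- chest: White steel chest, 280 (x) x 280 (y) x 112 mm high, fixed to the table. Origin: centre of its underside, on the table. z up; -x is its front, facing the robot, turned up to 30 degrees. Its top, 112 mm up, is level: in front a fixed ledge 50 mm deep, behind it the hinged lid. A steel barrel bolt lies on the lid along the chest's x, at y = 0, its axis 17 mm above the lid.
- bolt (a joint): Slide of the bolt and handle along the chest's -x: 0 = drawn right back, 0.050 m = fully home (hard stop; pushing with over 35 N is forcing it). Starts between 0 and 0.022. The handle stands at chest x = -10 mm - value. About 2 N of friction plus drag; it stays where it is left. Keeper: a steel staple on the ledge, 24 x 30 x 31 mm high, at chest x = -116, y = 0 mm, which takes the bolt's end.
- bolt_handle (a joint): Turn of the handle about the bolt's axis: 0 = upright, positive = over towards the chest's +y, 1.57 rad = flat in the notch (hard stop). In the long leg it has about 0.15 rad of play; it turns only while joint bolt is above about 0.047 m. About 1.2 N at the knob moves it; it stays where it is left. Flat, it stops the bolt from drawing back.
- knob (a point): Centre of the steel ball, 16 mm in diameter, at the end of the bolt's handle, an 8 mm stem; 42 mm from the bolt's axis. Upright, it is 59 mm above the lid (171 mm above the table); flat, 17 mm above the lid and 42 mm to the +y side of the axis. z points outwards along the stem, x along the chest's x.
- slot_corner (a point): Point on the bolt's axis at chest x = -60, y = 0, z = 129 mm; axes as the chest's. The handle's foot is here when the bolt is home. The barrel, 24 mm across, its top 29 mm above the lid, runs from 25 mm in front to 76 mm behind. Its L-shaped slot: a long leg on top, going back (+x) from here, and at its front end, here, a notch round the barrel down the +y side.
- lid (a joint): Hinge of the lid along its far (+x) edge: 0 = shut, positive = raised (rad). 1.3 kg, held shut by its weight. A steel lift bow, 31 mm high, stands on it at chest y = -95 mm, x = -12 to 48 mm; it is not needed.
- spray: Bystander: white trigger spray bottle with a blue band, 76 mm diameter, 230 mm tall, loose on the table to the chest's -y side, at about chest x = 80, y = -220 mm. Origin: centre of its underside.
- dish: Bystander: steel kidney dish, about 210 x 90 x 36 mm, loose on the table beside the chest's -y side, its length along the chest. Origin: near the middle of its underside.
- carton: Bystander: carton of gloves, 240 x 120 x 75 mm, white with a blue band, loose on the table beside the chest's +y side, at about chest x = 10, y = 250 mm. Origin: centre of its underside.

How it is judged:
By the outcome, as a careful person would: the job done as asked, in the order asked, and still so for the second after the job is handed in, with the robot touching nothing.
It also fails if it takes over 42 s, if anything falls off the work surface, if the arm or the gripper's body presses on something with over 40 N, if the wrist force passes 120 N, or if a joint passes its speed limit or range.

## Working session

There is one attempt and no reset: what is moved stays moved. The work goes in short steps, Python scripts to look and compute and a tool call to move; the robot and the scene stay as the last step left them, time stands still between calls to the robot, and variables do not carry over. Pictures are saved under pics/ and viewed, and the job is handed in when it is done.

Besides the shell and the picture viewer there is one more tool, called after "Emit:" as name(argument=value, ...), one argument or row to a line, values as JSON. send_rows: Moves the arm, as the interface text tells. Its arguments: {"type":"object","properties":{"plan":{"type":"array","items":{"type":"array","items":{"type":"number"}}},"jaw":{"type":"number"},"force":{"type":"number"}},"required":["plan"]}

```bash
ls; mkdir -p pics; python3 - <<'E'
from cell import env
import cv2
o=env.get_obs();print(o, env.grip_depth)
for n in("side","top","wrist"):
    print(n,env.calibration(n))
    cv2.imwrite(f"pics/{n}0.png",env.grab_frame(n)[:,:,::-1])
E
```

```text
pics
{'time_s': 0.0, 'joints': array([-1.20794281,  0.39921082,  0.04501056,  1.53789984, -0.01871129,
        1.20686986, -0.05072784]), 'qd': array([ 0.00066957,  0.00022107, -0.00164015, -0.00053391,  0.00162058,
       -0.00037839, -0.00202887]), 'tau': array([-4.63961369e-04, -4.75110948e+01,  1.36449862e+00, -2.54218912e+01,
        1.16008474e-02,  9.31503164e-03,  6.33478209e-06]), 'eef_pos': array([289.32708784, 581.34625227, 230.24198222]), 'tcp_rot': array([ 5.66688464e-04,  8.50151770e-01,  5.26536799e-01, -8.03562340e-04]), 'ft_force': array([-0.58259568,  0.12765225,  0.44740218]), 'wrist_torque': array([-0.05752479, -0.03577589, -0.0118787 ]), 'finger_gap': 85.27534049157694} 18.700000000000003
side {'fov_y': 53.91445439385528, 'cx': 280.0305624483735, 'cy': 209.02267603137236, 'dist': array([-0.04808382,  0.        ,  0.        ,  0.        ,  0.        ]), 'origin': array([  93.46562   , -531.39551003,  689.92724983]), 'rotation': array([ 0.84245836,  0.41653246, -0.15122139, -0.30642571])}
top {'fov_y': 47.718587193670594, 'cx': 277.3638182387766, 'cy': 209.313674771828, 'dist': array([-0.1297682,  0.       ,  0.       ,  0.       ,  0.       ]), 'origin': array([ 448.62724532,   50.61844995, 1084.37200234]), 'rotation': array([-0.70316368, -0.04754426,  0.04041179,  0.70828474])}
wrist {'fov_y': 70.531139940856, 'cx': 282.7949850133699, 'cy': 205.8017146127859, 'dist': array([-0.06415446,  0.        ,  0.        ,  0.        ,  0.        ]), 'T_tool_cam': array([[ 9.99999791e-01,  6.36645429e-04,  1.16586620e-04,
        -1.13868505e+00],
       [ 6.41212694e-04, -9.49983396e-01, -3.12299753e-01,
        -8.05902330e+01],
       [-8.80688571e-05,  3.12299763e-01, -9.49983605e-01,
        -1.41553695e+02],
       [ 0.00000000e+00,  0.00000000e+00,  0.00000000e+00,
         1.00000000e+00]])}
```

View pics/side0.png

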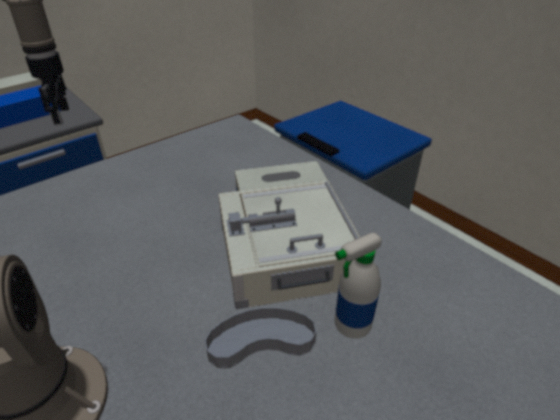

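View pics/top0.png

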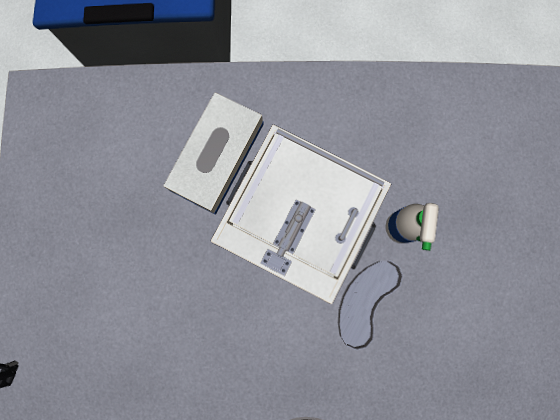

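The side view shows the chest with its bolt at about (265,218) and the knob at (278,201). The top view shows the chest corners near (275,127), (390,183), (332,302) and (212,242), with the bolt at about (293,230). I'll enlarge these to measure.

```bash
cat > h.py <<'E'
import numpy as np,cv2
from scipy.spatial.transform import Rotation as R
from cell import env
def q(w): return R.from_quat([w[1],w[2],w[3],w[0]])
def cam(n,obs=None):
    c=env.calibration(n); f=210/np.tan(np.radians(c['fov_y']/2))
    K=np.array([[f,0,c['cx']],[0,f,c['cy']],[0,0,1.]])
    if 'origin' in c: return K,c['dist'],np.array(c['origin']),q(c['rotation']).as_matrix()
    T=c['T_tool_cam'];Rt=q(obs['tcp_rot']).as_matrix()
    return K,c['dist'],obs['eef_pos']+Rt@T[:3,3],Rt@T[:3,:3]
def ray(n,uv,obs=None):
    K,d,o,Rm=cam(n,obs)
    p=cv2.undistortPoints(np.array([[uv]],float),K,d)[0,0]
    v=Rm@np.array([p[0],-p[1],-1]); return o,v/np.linalg.norm(v)
def onz(n,uv,z,obs=None):
    o,v=ray(n,uv,obs); return o+v*(z-o[2])/v[2]
def tri(a,b):
    (o1,v1),(o2,v2)=a,b
    s=np.linalg.lstsq(np.stack([v1,-v2],1),o2-o1,rcond=None)[0]
    p,r=o1+s[0]*v1,o2+s[1]*v2; return (p+r)/2,np.linalg.norm(p-r)
def proj(n,P,obs=None):
    K,d,o,Rm=cam(n,obs); c=(np.atleast_2d(P)-o)@Rm; c=c*[1,-1,-1]
    return cv2.projectPoints(c,np.zeros(3),np.zeros(3),K,d)[0][:,0]
E
python3 - <<'E'
from h import *
for s in [(275,127),(390,183),(332,302),(212,242)]: print(onz("top",s,112).round(1))
a=cv2.imread("pics/top0.png")[110:310,200:400];cv2.imwrite("pics/topc.png",cv2.resize(a,None,fx=3,fy=3,interpolation=cv2.INTER_CUBIC)[:600])
a=cv2.imread("pics/side0.png")[155:305,205:375];cv2.imwrite("pics/sidec.png",cv2.resize(a,None,fx=4,fy=4,interpolation=cv2.INTER_CUBIC)[:600])
E
```

```text
[746.1  63.9 112. ]
[ 623.9 -175.7  112. ]
[380.2 -49.4 112. ]
[503.7 194.9 112. ]
```

View pics/topc.png

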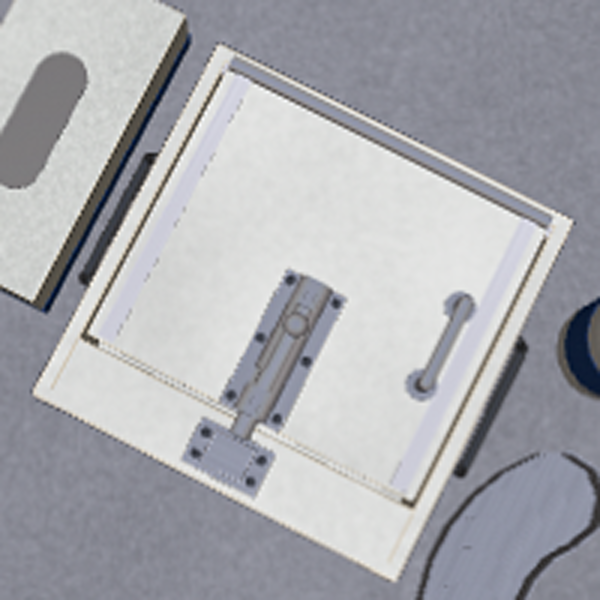

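View pics/sidec.png

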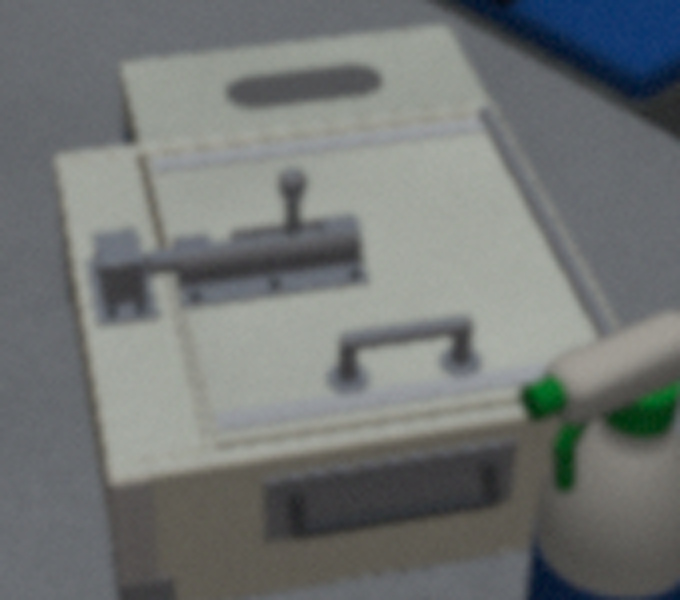

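The crops show the knob at topc (297,321) and sidec (292,181), and the chest top's corners at topc (222,43), (573,217), (396,580) and (34,394).

```bash
python3 - <<'E'
from h import *
t=lambda u,v:((u+.5)/3-.5+200,(v+.5)/3-.5+110)
s=lambda u,v:((u+.5)/4-.5+205,(v+.5)/4-.5+155)
C=np.array([onz("top",t(*p),112)[:2] for p in [(222,43),(573,217),(396,580),(34,394)]])
L=np.array([[140,140],[140,-140],[-140,-140],[-140,140]])
c=C.mean(0); H=(L.T@(C-c)); th=np.arctan2(H[0,1]-H[1,0],H[0,0]+H[1,1])
Rm=np.array([[np.cos(th),-np.sin(th)],[np.sin(th),np.cos(th)]])
print("c",c,"th",np.degrees(th)); print(((C-c)@Rm).round(1))
k,e=tri(ray("top",t(297,321)),ray("side",s(292,181))); print("knob",k,e,"chest",(k[:2]-c)@Rm)
k2=onz("top",t(297,321),171);print("knob z171",k2,(k2[:2]-c)@Rm)
print("keeper",(onz("top",t(236,459),143)[:2]-c)@Rm)
for p in [(58,157),(110,486)]: print("side corner",(onz("side",s(*p),112)[:2]-c)@Rm)
E
```

```text
c [565.6721063    9.43824129] th -27.530105973779758
[[ 139.4  137.2]
 [ 139.8 -137.6]
 [-139.4 -138.2]
 [-139.8  138.6]]
knob [548.01503845  18.60233086 169.29034656] 1.0902190977308601 chest [-19.89350051  -0.03493287]
knob z171 [548.27919494  18.35031236 171.        ] [-19.54276832  -0.13631784]
keeper [-116.12163969   -5.1671058 ]
side corner [-137.39591713  131.51586096]
side corner [-140.59518168 -145.16286048]
```

```bash
cat >> h.py <<'E'
c0=np.array([565.7,9.4]);th=np.radians(-27.5)
Rc=np.array([[np.cos(th),-np.sin(th)],[np.sin(th),np.cos(th)]])
def tochest(p): return np.r_[(p[:2]-c0)@Rc.T.T,p[2]]
def shift(x,y,z):
    o=env.get_obs();T=q(o['tcp_rot']);w=np.r_[c0+Rc@[x,y],z]
    yaw=np.degrees(np.arctan2(*T.as_matrix()[[1,0],0]))
    print("chest tcp",tochest(o['eef_pos']).round(1),"shift",T.inv().apply(w-o['eef_pos']).round(1),"yaw of tool x rel chest y",round(yaw-62.5,2),"F chest",tochest(np.r_[o['ft_force'][:2]+c0,o['ft_force'][2]]).round(1),o['time_s'])
E
python3 -c "
from h import *
shift(22,0,230)"
```

```text
chest tcp [-509.3  379.9  230.5] shift [-389.5  524.2    1.1] yaw of tool x rel chest y 1.04 F chest [ 1.1  0.3 -0.1] 0.15
```

Emit:
send_rows(
  plan=[
    [-33,44,0,1],
    [-65,87,0,1],
    [-98,131,0,1],
    [-130,175,0,1],
    [-163,219,0,1],
    [-195,262,0,1],
    [-228,306,0,1],
    [-260,350,0,1],
    [-293,394,0,1],
    [-325,437,0,1],
    [-358,481,0,1],
    [-380,511,0,1],
    [-389,524,0,1],
    [-389,524,0,1],
    [-389,524,0,1],
  ],
  jaw=1,
  force=20,
)

```text
time_s: 2.02
eef_pos: [584.9, 2.7, 231.0]
tcp_rot: [-0.001, 0.854, 0.52, 0.0]
ft_force: [0.8, 0.0, 0.6]
finger_gap: 0.2
```

```bash
python3 -c "
from h import *
o=env.get_obs()
w=env.grab_frame('wrist');cv2.imwrite('pics/w1.png',w[:,:,::-1])
shift(22,0,155);print(o['finger_gap'])
print(proj('wrist',np.r_[c0+Rc@[-20,0],171],o))
s=env.grab_frame('side')[100:310,180:390,::-1];cv2.imwrite('pics/s1.png',cv2.resize(s,None,fx=2.8,fy=2.8,interpolation=2))
"
```

```text
chest tcp [ 20.1   2.9 231.1] shift [-3.   1.9 76.1] yaw of tool x rel chest y 0.23 F chest [ 0.2  0.4 -0.3] 2.075
0.24487085552942817
[[280.35955748 170.29525147]]
```

View pics/w1.png

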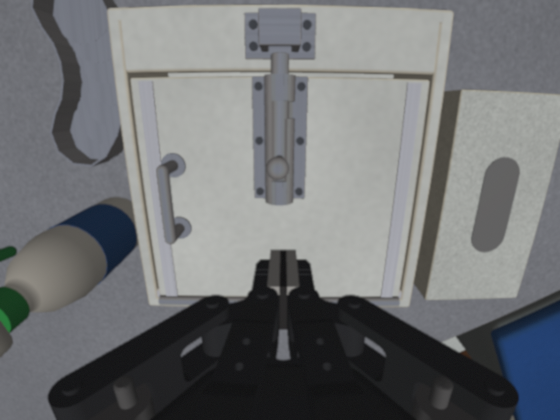

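View pics/s1.png

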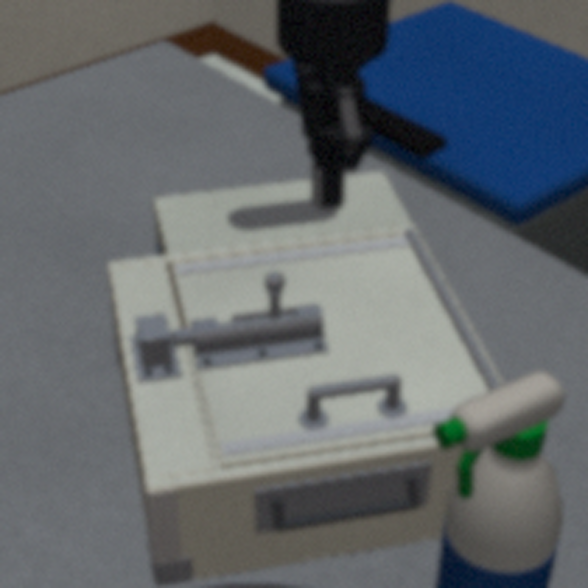

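In the wrist view the knob is at (277,168), 3 px from the predicted spot. The shut fingertips end at about (283,252), and the way down behind the knob is clear.

Emit:
send_rows(
  plan=[
    [-2,1,20,0],
    [-4,2,40,0],
    [-4,2,55,0],
    [-4,2,68,0],
    [-4,2,76,0],
    [-4,2,76,0],
    [-4,-6,76,0],
    [-4,-12,76,0],
    [-4,-18,76,0],
    [-4,-22,76,0],
    [-4,-26,76,0],
    [-4,-30,76,0],
    [-4,-34,76,0],
  ],
)

```text
time_s: 3.75
eef_pos: [553.8, 12.3, 155.6]
tcp_rot: [0.0, 0.855, 0.519, 0.001]
ft_force: [2.0, -0.2, -0.5]
finger_gap: -0.0
```

```bash
python3 -c "
from h import *
o=env.get_obs();shift(-60+19,0,155)
w=env.grab_frame('wrist');cv2.imwrite('pics/w2.png',w[:,:,::-1])
"
```

```text
chest tcp [-11.9  -2.9 155.6] shift [  2.9 -29.1   0.5] yaw of tool x rel chest y 0.03 F chest [ 1.9  0.7 -0.5] 3.75
```

View pics/w2.png

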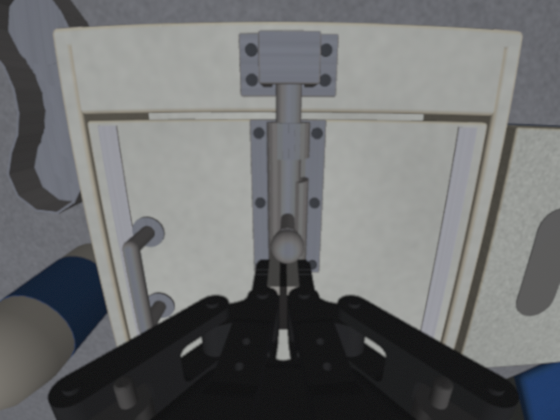

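The view shows the knob at (287,244), just in front of the fingertips.

```bash
python3 -c "
from h import *
o=env.get_obs();print(tochest(onz('wrist',(287,244),171,o)), tochest(onz('wrist',(286,65),143,o)))
"
```

```text
[-33.0120499   -2.13019023 171.        ] [-113.48769255   -2.56956447  143.        ]
```

Emit:
send_rows(
  plan=[
    [0,-4,0,0],
    [1,-8,0,0],
    [1,-12,0,0],
    [1,-16,0,0],
    [1,-20,0,0],
    [1,-22,0,0],
    [1,-24,0,0],
    [1,-24,0,0],
  ],
)

```text
time_s: 4.8
eef_pos: [532.3, 24.6, 155.2]
tcp_rot: [-0.0, 0.855, 0.519, -0.0]
ft_force: [1.1, -1.4, 0.9]
finger_gap: 0.3
```

Emit:
send_rows(
  plan=[
    [0,-1,0,0],
    [0,-2,0,0],
    [0,-2,0,0],
  ],
)

```text
time_s: 5.18
eef_pos: [530.7, 25.5, 155.2]
tcp_rot: [-0.0, 0.855, 0.519, 0.0]
ft_force: [1.6, -1.8, 0.3]
finger_gap: 0.1
```

```bash
python3 -c "
from h import *
shift(-60+19,0,155)"
```

```text
chest tcp [-38.4  -1.9 155.2] shift [ 1.9 -2.6  0.2] yaw of tool x rel chest y 0.05 F chest [ 2.3 -0.9  0.3] 5.175
```

Still about 2 N, which is friction only. I'll creep to the stop.

Emit:
send_rows(
  plan=[
    [0,-1,0,0],
    [0,-1.5,0,0],
    [0,-1.5,0,0],
  ],
)

```text
time_s: 5.55
eef_pos: [529.4, 26.1, 155.3]
tcp_rot: [-0.0, 0.855, 0.519, 0.0]
ft_force: [1.4, -1.3, 0.3]
finger_gap: -0.2
```

Emit:
send_rows(
  plan=[
    [0,-0.5,0,0],
    [0,-1,0,0],
    [0,-1,0,0],
  ],
)

```text
time_s: 5.92
eef_pos: [528.5, 26.5, 155.3]
tcp_rot: [-0.0, 0.855, 0.519, 0.0]
ft_force: [2.2, -0.2, 0.3]
finger_gap: -0.1
```

Emit:
send_rows(
  plan=[
    [0,-0.5,0,0],
    [0,-1,0,0],
    [0,-1,0,0],
  ],
)

```text
time_s: 6.3
eef_pos: [527.8, 26.9, 155.3]
tcp_rot: [0.0, 0.855, 0.519, 0.0]
ft_force: [2.4, -1.2, -0.5]
finger_gap: 0.4
```

Emit:
send_rows(
  plan=[
    [0,-0.5,0,0],
    [0,-1,0,0],
    [0,-1,0,0],
  ],
)

```text
time_s: 6.68
eef_pos: [527.5, 27.0, 155.5]
tcp_rot: [0.001, 0.855, 0.519, 0.001]
ft_force: [5.2, -1.5, -2.5]
finger_gap: 0.0
```

Emit:
send_rows(
  plan=[
    [0,-0.5,0,0],
    [0,-1,0,0],
    [0,-1,0,0],
  ],
)

```text
time_s: 7.05
eef_pos: [527.4, 27.1, 155.6]
tcp_rot: [0.001, 0.855, 0.519, 0.001]
ft_force: [7.7, -3.0, -3.5]
finger_gap: -0.1
```

```bash
python3 -c "
from h import *
o=env.get_obs();shift(-60+19,0,155)
w=env.grab_frame('wrist');cv2.imwrite('pics/w3.png',w[:,:,::-1])
"
```

```text
chest tcp [-42.1  -2.  155.6] shift [2.  1.1 0.6] yaw of tool x rel chest y 0.02 F chest [ 8.2  0.9 -3.5] 7.05
```

View pics/w3.png

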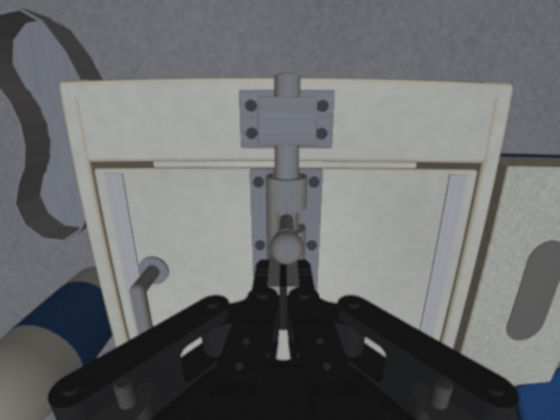

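Bolt stop reached: the force rose to 8 N with no more travel, and the bolt's end shows past the keeper at (287,80). Next I back off, go round to the −y side and line up with the knob.

Emit:
send_rows(
  plan=[
    [0,5,0,0],
    [0,14,0,0],
    [-10,14,0,0],
    [-22,14,0,0],
    [-34,14,0,0],
    [-38,8,2,0],
    [-38,-2,5,0],
    [-38,-12,5,0],
    [-38,-17,5,0],
    [-38,-17,5,0],
  ],
)

```text
time_s: 8.35
eef_pos: [493.1, 2.5, 150.4]
tcp_rot: [-0.0, 0.854, 0.52, 0.0]
ft_force: [0.3, -0.7, 0.4]
finger_gap: 0.1
```

```bash
python3 -c "
from h import *
o=env.get_obs();shift(-62,-2,150)
w=env.grab_frame('wrist');cv2.imwrite('pics/w4.png',w[:,:,::-1])
"
```

```text
chest tcp [-61.2 -39.6 150.4] shift [37.6 -0.7  0.4] yaw of tool x rel chest y 0.11 F chest [ 0.6 -0.5  0.4] 8.35
```

View pics/w4.png

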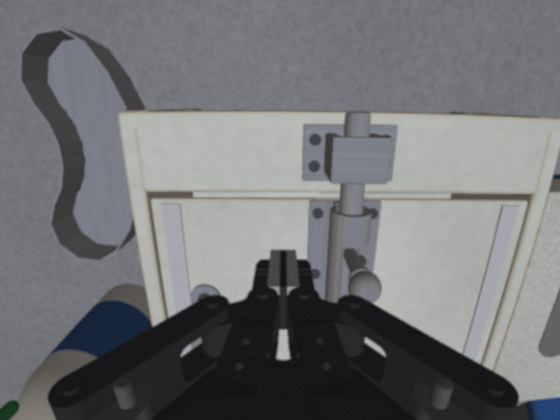

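The knob stands at (365,287), to the right of and slightly behind the tips' front edge (row 252).

```bash
python3 -c "
from h import *
o=env.get_obs();print(tochest(onz('wrist',(365,287),171,o)))
for d in (-11,0,11): print(d,proj('wrist',o['eef_pos']+q(o['tcp_rot']).apply([0,d,0]),o))
"
```

```text
[-60.83251368  -1.67489588 171.        ]
-11 [[285.02988833 247.35368382]]
0 [[284.99193626 265.79193413]]
11 [[284.95465551 283.3690645 ]]
```

Well aligned along the chest's x (−60.8 against −61.2). Now the sideways push.

Emit:
send_rows(
  plan=[
    [6,0,0,0],
    [12,0,0,0],
    [16,0,0,0],
    [19,0,0,0],
    [22,0,0,0],
    [25,0,0,0],
    [28,0,0,0],
    [31,0,0,0],
    [34,0,0,0],
    [34,0,0,0],
  ],
)

```text
time_s: 9.65
eef_pos: [509.0, 32.5, 150.1]
tcp_rot: [-0.0, 0.855, 0.519, -0.0]
ft_force: [0.6, -0.3, -0.7]
finger_gap: 0.1
```

```bash
python3 -c "
from h import *
o=env.get_obs();shift(-61,-2,150)
w=env.grab_frame('wrist');cv2.imwrite('pics/w5.png',w[:,:,::-1])
"
```

```text
chest tcp [-61.   -5.7 150.1] shift [ 3.7 -0.   0.1] yaw of tool x rel chest y 0.07 F chest [ 0.6  0.  -0.7] 9.65
```

View pics/w5.png

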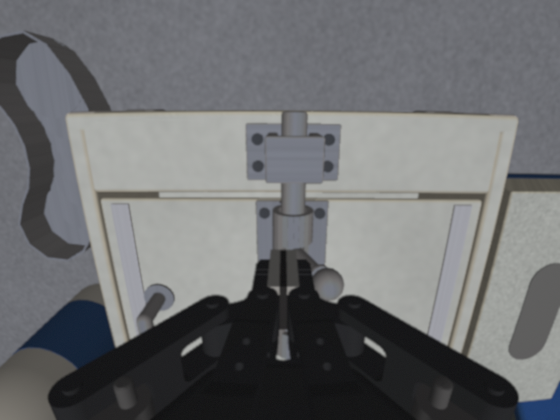

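The handle is over by about 20° with the knob at (328,284). Continuing in an arc.

Emit:
send_rows(
  plan=[
    [3,0,0,0],
    [6,0,0,0],
    [9,0,0,0],
    [12,0,0,0],
    [15,0,1,0],
    [18,0,2,0],
    [20,0,3,0],
    [22,0,4,0],
    [24,0,5,0],
    [24,0,5,0],
  ],
)

```text
time_s: 10.95
eef_pos: [520.4, 53.8, 145.3]
tcp_rot: [-0.0, 0.855, 0.519, 0.0]
ft_force: [0.8, -0.9, -0.2]
finger_gap: -0.0
```

```bash
python3 -c "
from h import *
o=env.get_obs();shift(-61,-2,150)
w=env.grab_frame('wrist');cv2.imwrite('pics/w6.png',w[:,:,::-1])
s=env.grab_frame('side')[130:330,180:380,::-1];cv2.imwrite('pics/s6.png',cv2.resize(s,None,fx=3,fy=3,interpolation=2))
"
```

```text
chest tcp [-60.7  18.5 145.3] shift [-20.5  -0.3  -4.7] yaw of tool x rel chest y 0.06 F chest [ 1.1 -0.4 -0.2] 10.95
```

View pics/w6.png

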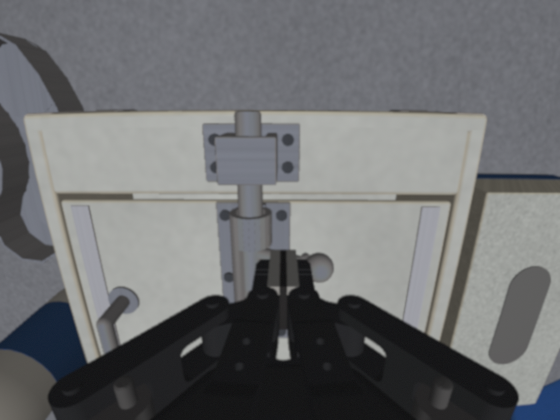

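View pics/s6.png

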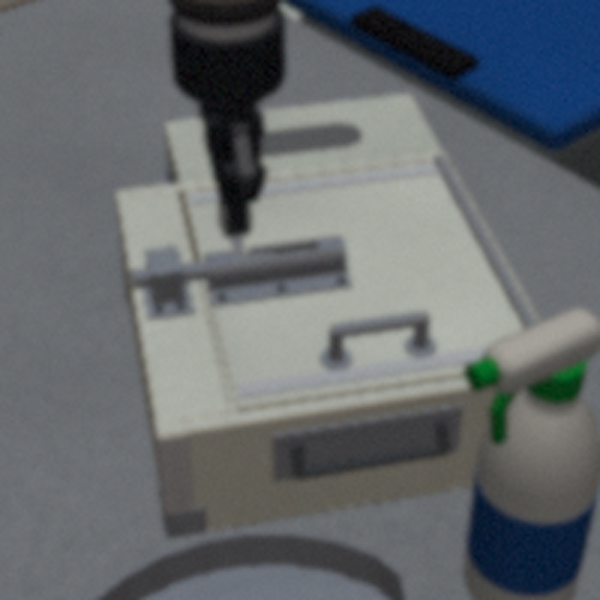

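The knob is at (319,268), about 66° over. I'll finish the arc, lift, move above the knob and press it down gently.

Emit:
send_rows(
  plan=[
    [2,0,3,0],
    [4,0,6,0],
    [4,0,6,0],
    [4,0,-6,0],
    [6,0,-14,0],
    [14,0,-14,0],
    [22,0,-14,0],
    [22,0,-8,0],
    [22,0,-3,0],
    [22,0,1,0],
    [22,0,4,0],
    [22,0,6,0],
    [22,0,7,0],
    [22,0,7,0],
  ],
)

```text
time_s: 12.8
eef_pos: [530.2, 72.8, 138.3]
tcp_rot: [0.0, 0.855, 0.519, 0.0]
ft_force: [-0.1, 0.5, -0.2]
finger_gap: 0.0
```

```bash
python3 -c "
from h import *
o=env.get_obs();shift(-61,40,137)
w=env.grab_frame('wrist');cv2.imwrite('pics/w7.png',w[:,:,::-1])
"
```

```text
chest tcp [-60.7  39.8 138.3] shift [ 0.2 -0.3  1.3] yaw of tool x rel chest y 0.04 F chest [-0.3  0.4 -0.2] 12.8
```

View pics/w7.png

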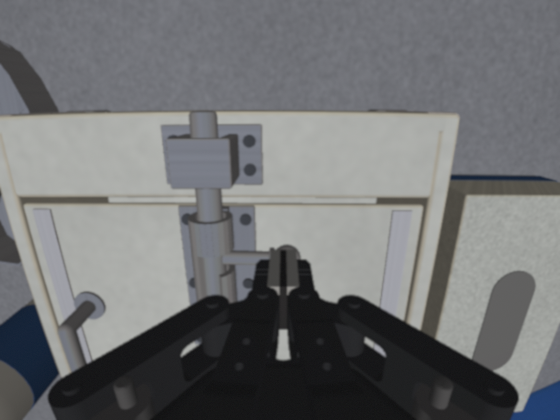

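The handle lies almost flat: the stem is at (245,258) and the knob is under the tips at (287,252). I'll press down in small steps to feel the stop.

Emit:
send_rows(
  plan=[
    [0,0,0.5,0],
    [0,0,1,0],
    [0,0,1,0],
  ],
)

```text
time_s: 13.22
eef_pos: [530.3, 72.9, 137.3]
tcp_rot: [0.0, 0.855, 0.519, 0.0]
ft_force: [0.4, -0.5, 0.7]
finger_gap: 0.1
```

Emit:
send_rows(
  plan=[
    [0,0,0.5,0],
    [0,0,1,0],
    [0,0,1,0],
  ],
)

```text
time_s: 13.6
eef_pos: [530.4, 73.0, 136.6]
tcp_rot: [-0.0, 0.855, 0.519, 0.0]
ft_force: [0.1, -0.0, 3.8]
finger_gap: -0.1
```

Emit:
send_rows(
  plan=[
    [0,0,0.5,0],
    [0,0,1,0],
    [0,0,1,0],
  ],
)

```text
time_s: 13.98
eef_pos: [530.5, 73.0, 136.2]
tcp_rot: [-0.0, 0.855, 0.519, 0.0]
ft_force: [-2.1, 0.0, 8.1]
finger_gap: -0.1
```

A firm stop at 8 N with the knob's top at about 137 mm. I'll withdraw and check.

Emit:
send_rows(
  plan=[
    [0,0,-10,0],
    [0,0,-30,0],
    [0,0,-60,0],
    [0,30,-90,0],
    [0,70,-110,0],
    [0,70,-110,0],
    [0,70,-110,0],
  ],
)

```text
time_s: 14.85
eef_pos: [591.2, 40.8, 244.3]
tcp_rot: [-0.001, 0.855, 0.519, -0.001]
ft_force: [-0.5, 1.0, 0.1]
finger_gap: -0.0
```

```bash
python3 -c "
from h import *
o=env.get_obs();shift(-61,40,137)
w=env.grab_frame('wrist');cv2.imwrite('pics/w8.png',w[:,:,::-1])
s=env.grab_frame('side')[130:330,180:380,::-1];cv2.imwrite('pics/s8.png',cv2.resize(s,None,fx=3,fy=3,interpolation=2))
print(proj('wrist',np.r_[c0+Rc@[-61,40],129],o),proj('wrist',np.r_[c0+Rc@[-61,-2],129],o))
"
```

```text
chest tcp [  8.1  39.6 244.3] shift [  0.6 -68.8 107.5] yaw of tool x rel chest y 0.05 F chest [-0.9  0.7  0.1] 14.85
[[284.81071176 123.40928472]] [[234.82992177 123.53859286]]
```

View pics/w8.png

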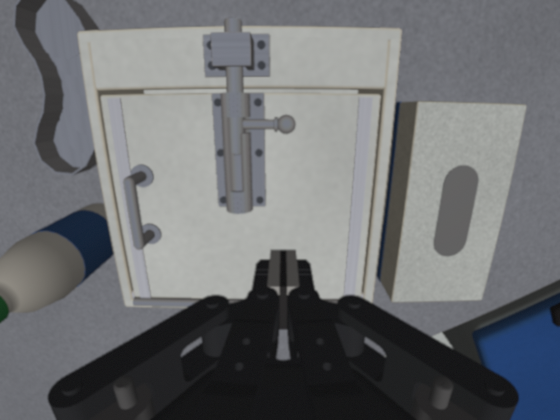

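View pics/s8.png

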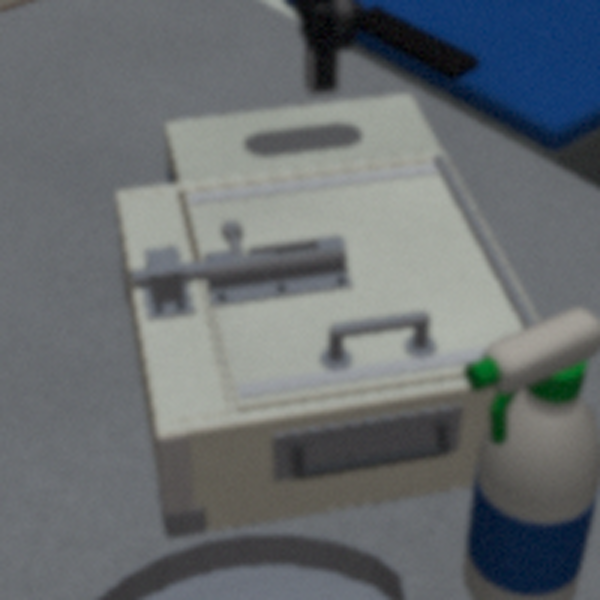

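The knob lies to the side at wrist (286,124), within 2 px of the flat prediction. In the side crop it is at (232,229). I'll triangulate its height.

```bash
python3 -c "
from h import *
o=env.get_obs()
k=(232.5/3-.5+180,229.5/3-.5+130)
for uv in [(286.5,124)]:
  p,e=tri(ray('wrist',uv,o),ray('side',k));print(tochest(p),e)
print('pred side flat',(proj('side',np.r_[c0+Rc@[-61,40],129])[0]-[180,130])*3)
a=np.radians(80);print('80deg',(proj('side',np.r_[c0+Rc@[-61,-2+42*np.sin(a)],129+42*np.cos(a)])[0]-[180,130])*3)
t=env.grab_frame('top');cv2.imwrite('pics/t8.png',t[:,:,::-1])
"
```

```text
[-60.25153606  41.61095897 128.67668512] 1.763402726696955
pred side flat [229.20545571 229.15709901]
80deg [229.00859463 221.87565764]
```

View pics/t8.png

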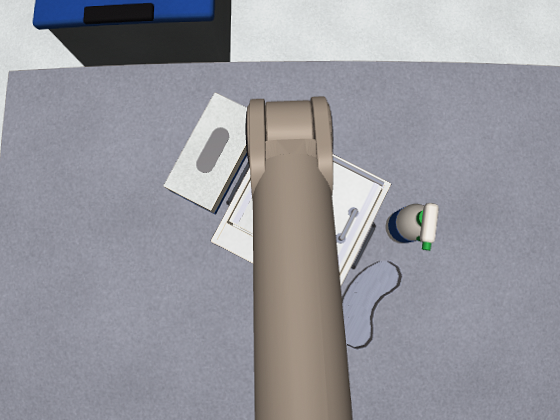

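The knob sits at z = 128.7 mm (129 is flat) and at chest x = −60. The top view shows the carton, spray and dish at the same pixels as before. Handing in.

```bash
python3 -c "
from cell import env
print(env.close_job())"
```

```text
the job is handed in; nothing more can be done
None
```

The lid is bolted: I slid the bolt home with shut fingers, then pushed the handle over into the notch until it lay flat. I handed the job in at about 15 s of the 42 s allowed.

- **Bolt home:** I pushed it along the slot until it stopped moving, at about 8 N. Its end shows through the keeper, and the handle stands at about chest x = −60 mm.
- **Handle flat:** I pushed it over sideways, then pressed down on the knob until it stopped at about 8 N. With the fingers clear, two views put the knob at z = 128.7 mm, against 129 mm for flat. It measured about 42 mm to the +y side of the chest's centre line.
- **Small disagreements:** the two lines of sight to the knob missed each other by 1.8 mm. My estimate of the chest's y position was also about 2 mm off. Both are about the 2 mm calibration error.
- **Lid and bystanders:** the lid looks shut. By eye, the spray bottle and dish stand where they did. The carton's visible part does too, but the arm hid its near corner in the last top view.
- **At hand-in:** the arm was clear, touching nothing.

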